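# Hold a soap bar in the corner of the slicing board

### The arm

A 6-joint arm with a two-finger parallel gripper is mounted at the origin on a cart in front of the work surface, level with it; the furniture and walls round the work are solid. World frame = base frame: x ahead of the robot, y to its left, z up, the work surface at z = 0. Lengths are in mm, angles in degrees, forces in N, time in s.
With the tool pointing down it reaches from about 300 to 850 mm from the base axis. Payload 4.2 kg.
Tool frame: the origin (TCP) lies midway between the tips of the shut fingers; the grasp point (between the pads) lies pinch_z behind it (pinch_z is the distance from the TCP to the grasp point, in mm); z points along the fingers, y is the line along which they close (so a half turn about z gives the same grasp; the last joint's range is limited). The gripper opens to 91 mm and grips with 3 to 60 N. Pads are 32 mm wide; open, the fingers measure 118 mm over their backs; the gripper's body (76 mm by 178 mm) begins 60 mm behind the grasp point.
Start: joints at [-68.984, 18.312, 89.639, -0, 72.044, -1.146], TCP at [216.91, -532.535, 213.976] pointing down, gripper open.
Joint ranges: [-177.97, 177.97], [-48.28, 115.42], [12.27, 149.76], [-77.06, 257.06], [2.81, 150.46], [-146.56, 146.56]. Speed limits (degrees/s): [147.25, 147.25, 180, 180, 180, 180].

### API

Orientations are given as [roll, pitch, yaw] about the fixed x, y, z axes, in that order (R = Rz(yaw) Ry(pitch) Rx(roll)).
In Python, from workcell import state, grab_frame, job_done, masks_of, landmark_of, pinch_z gives the robot as it stands. The module is installed in compiled form; this text tells all that it offers.
- The arm moves only by the tool move_arm, never from a script. Its argument "plan" is a list of rows, each an object of numbers: "x", "y", "z": the shift along the tool's x, y, z in mm; "rx", "ry", "rz": the turn, a rotation vector about the tool's x, y, z in rad. A call has 1 to 10 rows; each row shifts and turns the commanded pose from where the row before left it, along the tool's axes as they then stand; what a row does not reach is not made up. A row lasts 1/10 s, in which the tool goes at most 50 mm and 8.59 degrees, less where a joint would pass 70% of its speed; a pose out of reach is approached as far as the arm can. A call is refused whole if a number of a shift passes 50 or a number of a turn 0.15, either way. A call with a gripper value outside its range is refused whole. "grip" is the opening, from 0 (shut) to 1 (fully open), set as the call begins (left out, the last holds). The fingers move at their own pace and stop on an object; "squeeze" is the grip in N (left out, the last holds). Time passes only in rows, so rows that do not move let the fingers close. It gives the time, the measured TCP pose, the force, the opening and the grip force at its end, in the units of the state.
- state(): the state, without advancing time (a new reading comes with each control period).
- grab_frame(name): name is "scene" or "top" or "wrist"; returns a dict with "img" (480x640x3 uint8, red, green, blue), "z_map" (480x640 float32, mm along the optical axis (not along the pixel's ray), 0 where there is no reading), "fx", "fy", "cx", "cy" (pixels), "dist" ([k1, k2, p1, p2, k3] as OpenCV has them; the pictures are not rectified), "rvec" (rotation vector, rad) and "tvec" (3), from world to camera coordinates, as OpenCV has them. Camera axes: x right, y down, z forward; pixel columns grow to the right and rows downward; lengths in mm; the calibration is good to about 2 mm. A picture is of the moment at which its call begins.
- job_done(): hands the job in; it is judged then, once.
Trained networks look in the newest picture that a camera, given by its name, has taken for a name from the list of things; names that differ only in an ending like _2 or _b are one class to them, and where a whole thing is asked for, a point or a joint stands for the part that bears it (a point fixed in the world has none). Each returns a list of dicts, best first, with "p" (0 to 1); they miss things now and then, are a little off and sometimes report something else, mostly with a low value. They report only what shows in the picture. A call takes as long as a camera call. They do not tell look-alikes from the thing itself.
- masks_of(camera, label): "pixels" (480x640 bool, what is visible of it) and "box" ([centre column, centre row, width, height] in pixels, round what is visible of it).
- landmark_of(camera, label): "point" ([column, row] in pixels: a listed point, or the origin of a listed thing).
The state is a dict: "time_s": time; "qpos": joint angles; "qvel": joint speeds; "effort": joint torques, N m; "ee_pos": TCP position; "ee_rot": TCP orientation; "force": force on the tool from outside, world axes, zero at the start; "torque": the same for the moment, N m; "gripper_width": finger opening in mm; "gripper_force": force on a finger pad.
Only numpy, scipy, OpenCV 4.12 (cv2) and the standard library are available. Lean on these libraries where they do the work, as an engineer would, in place of code of your own. Each camera call takes 0.05 s, during which the arm holds its last target. There are 200 camera calls.

### The job

Pick up the laundry soap bar without squeezing it hard and lay it flat on the slicing board, lengthwise, with one end against the fence and one long side against the small stop block. Press it gently but firmly into that corner with one diagonal push (down onto the board, against the fence and against the stop block at once), and finish while still holding it pressed like that, so a helper could slice it. The soap dents easily, so keep grip and push light (grip no more than about 40 N, push about 10 N), and leave the tape, the brush and the tokens where they are.

Things in the scene. Friction and masses are not known exactly. Their poses are not given: they have to be found in the camera images.
- soap_bar: Tan laundry soap bar, a block 60 mm (its x) by 92 mm (its y) by 28 mm high, 0.11 to 0.23 kg, lying flat on the table. Origin: centre of the underside; z up. The two ends are alike. It is soft: it dents above 60 N on a finger or 45 N against any part of the board; 20 to 30 N of grip across its 60 mm width holds it well, best about 14 mm behind the middle (away from the fence).
- slicing_board: Light wooden slicing board, fixed to the table on 3 mm rubber feet. Origin: centre of the underside, at table height. Its x axis points to the fence (away from the robot, give or take 0.4 rad), its y axis to the stop block's side, z up. Its top, 170 mm (x) by 150 mm (y), is 13 mm above the table. All parts are rigid and waxed smooth (friction with the soap about 0.15).
- base_plate: The board's flat plate, 170 x 150 x 10 mm, fixed; its top is 13 mm above the table. Origin: centre of its underside, 3 mm above the table; axes as the slicing board's. A thin dark cutting line runs across it 30 mm in front of the fence.
- fence: Wooden bar across the far end of the board, 20 mm thick (x), 140 mm long (y), 22 mm high above the plate, fixed. Origin: centre of its underside; its face to the robot is at x = -10 mm in its own frame, 55 mm from the board's centre. Axes as the board's.
- stop_block: Small wooden block touching the fence at its left, 22 mm (x) by 25 mm (y), 20 mm high above the plate, fixed. Origin: centre of its underside; its face to the soap is at y = -12.5 mm in its own frame, 30 mm left of the board's middle line. Because it reaches only 22 mm out from the fence, the fingers can hold the soap's two long sides farther back, clear of it.
- corner (a point): The inside corner where fence face, stop block face and plate top meet: (55, 30, 13) mm in the board's frame, axes as the board's. With the bar home its centre of underside lies 46 mm back from the fence and 30 mm to the right of the stop block: (-46, -30, 0) mm from this point.
- masking_tape: Masking tape roll, 96 mm across, 25 mm high, lying flat behind the work; bystander. Origin: centre of the underside.
- scrub_brush: Wooden scrub brush, 56 x 152 x 46 mm, lying bristles down in the middle of the table; bystander. Origin: centre of the underside; long along its y.
- token_stack: Small stack of brass tokens, 25 mm across, 10 mm high; bystander. Origin: centre of the underside.
There are look-alikes about, which are no part of the job. What is shaped like the soap_bar but blue is not meant.

How it is judged (in metres and radians):
At the end, for the whole second after the job is handed in: The bar lies flat (0.06 rad) and lengthwise (0.06 rad) on the board, within 3 mm of home at the fence and stop block (4 mm outward), at rest, fingers still on it, pressing on the fence with over 2 N, the stop block over 1 N and the plate over 4 N (contact force between soap_bar and fence above 2 N and contact force between soap_bar and stop_block above 1 N and contact force between soap_bar and base_plate above 4 N and contact force between the fingers and soap_bar above 3 N and x of soap_bar in the frame of corner between -0.05 and -0.043 m and y of soap_bar in the frame of corner between -0.034 and -0.027 m and z of soap_bar in the frame of corner below 0.003 m and angle between soap_bar's own z axis and vertical below 0.06 rad and angle between the y axis of soap_bar and the x axis of slicing_board, either way round below 0.06 rad and linear speed of soap_bar below 0.01 m/s); the arm keeps its last pose, push and grip.
It fails at once if the soap is squeezed by the fingers with more than 120 N, both fingers added up (contact force between the fingers and soap_bar above 120 N).
It fails at once if the soap is pressed against the fence, the stop block or the plate with more than 45 N (contact force between soap_bar and fence above 45 N or contact force between soap_bar and stop_block above 45 N or contact force between soap_bar and base_plate above 45 N).
It fails at once if the tape, the brush or the tokens are moved more than 15 mm (distance of any of masking_tape, scrub_brush, token_stack from where it was at the start of the episode above 0.015 m).
It also fails if it takes over 51 s, if anything falls off the work surface, if the arm or the gripper's body presses on something with over 40 N, if the wrist force passes 120 N, or if a joint passes its speed limit or range.

## Working session

There is one attempt and no reset: what is moved stays moved. The work goes in short steps, Python scripts to look and compute and a tool call to move; the robot and the scene stay as the last step left them, time stands still between calls to the robot, and variables do not carry over. Pictures are saved under pics/ and viewed, at most 10 in all, crops included, and the job is handed in when it is done.

Besides the shell and the picture viewer there is one more tool, called by a JSON object that holds its "op" and its "data". move_arm: Moves the arm, as the interface text tells. Its arguments: {"type":"object","properties":{"plan":{"type":"array","items":{"type":"object","properties":{"x":{"type":"number"},"y":{"type":"number"},"z":{"type":"number"},"rx":{"type":"number"},"ry":{"type":"number"},"rz":{"type":"number"}}}},"grip":{"type":"number"},"squeeze":{"type":"number"}},"required":["plan"]}

```bash
mkdir -p pics; cat > h.py <<'E'
import numpy as np,cv2
from workcell import *
def cam(f):
    R=cv2.Rodrigues(np.array(f['rvec'],float))[0];t=np.array(f['tvec'],float).ravel()
    K=np.array([[f['fx'],0,f['cx']],[0,f['fy'],f['cy']],[0,0,1.]]);return R,t,K
def pts(f,uv,z=None):
    """world points of pixels; by depth map, or on plane z"""
    R,t,K=cam(f);uv=np.asarray(uv,float).reshape(-1,2)
    n=cv2.undistortPoints(uv[:,None],K,np.array(f['dist'],float))[:,0]
    d=np.c_[n,np.ones(len(n))]
    if z is None:
        D=f['z_map'][uv[:,1].round().astype(int),uv[:,0].round().astype(int)]
        return (d*D[:,None]-t)@R
    w=d@R;c=-R.T@t
    return c+w*((z-c[2])/w[:,2])[:,None]
def save(f,n): cv2.imwrite('pics/'+n,f['img'][:,:,::-1])
E
python3 - <<'E'
from h import *
np.set_printoptions(precision=1,suppress=True)
print(state(),pinch_z)
for c in('top','scene'):
    f=grab_frame(c);save(f,c+'0.png')
    for l in('soap_bar','slicing_board','fence','stop_block','masking_tape','scrub_brush','token_stack'):
        for m in masks_of(c,l):
            if m['p']<.3: continue
            ys,xs=np.nonzero(m['pixels']);P=pts(f,np.c_[xs,ys])
            P=P[f['z_map'][ys,xs]>0]
            top=np.percentile(P[:,2],90);Q=P[abs(P[:,2]-top)<6]
            r=cv2.minAreaRect(Q[:,:2].astype(np.float32))
            print(c,l,round(m['p'],2),np.array(m['box']).round(),'ztop',top.round(1),[np.round(a,1) for a in r],f['img'][ys,xs].mean(0).round())
    for l in('corner','soap_bar'): print(l,[(x['p'],x['point'],pts(f,x['point'],13 if l=='corner' else 0)) for x in landmark_of(c,l)])
E
```

```text
{'time_s': 0.0, 'qpos': array([-69. ,  18.4,  89.7,  -0. ,  72. ,  -1.1]), 'qvel': array([ 0.1,  0.1, -0.1,  0. ,  0. , -0.1]), 'effort': array([ -0. , -41.2, -23.2,   0.1,   0. ,  -0. ]), 'ee_pos': array([ 216.7, -532. ,  213.1]), 'ee_rot': array([-179.9,   -0. ,   22.2]), 'force': array([ 0.5, -0.5,  0.8]), 'torque': array([-0.,  0.,  0.]), 'gripper_force': 0.0, 'gripper_width': 91.28879877015748} 18.8
top soap_bar 0.98 [414. 342.  52.  51.] ztop 30.3 [array([ 358.9, -198.4]), array([60.4, 92.4]), np.float64(42.4)] [ 27.  61. 127.]
top soap_bar 0.91 [227. 346.  54.  38.] ztop 30.2 [array([357.2, 180. ]), array([60.6, 93.4]), np.float64(17.3)] [ 30.  67. 140.]
top soap_bar 0.84 [218. 269.  50.  35.] ztop 30.1 [array([503.9, 207.2]), array([60.1, 92.4]), np.float64(10.9)] [166. 144. 106.]
top soap_bar 0.64 [273. 223.  44.  30.] ztop 30.0 [array([610.4,  90.8]), array([91.5, 60.3]), np.float64(88.7)] [ 26.  64. 138.]
top slicing_board 0.61 [424. 250.  88.  85.] ztop 32.3 [array([ 603.9, -223.3]), array([ 42.7, 140.9]), np.float64(10.7)] [164. 118.  78.]
top fence 0.89 [421. 218.  67. 
[... 2069 characters left out ...]
-220.9]), array([ 30.2, 141.4]), np.float64(7.5)] [119.  81.  50.]
scene masking_tape 0.87 [316. 215.  39.  31.] ztop 25.5 [array([739.8, -53.1]), array([96.8, 95.3]), np.float64(10.8)] [117. 100.  72.]
scene scrub_brush 0.9 [373. 289.  68.  45.] ztop 47.8 [array([424.6,  -3.4]), array([ 54.8, 148.3]), np.float64(1.3)] [127. 101.  67.]
corner [(0.92, [397.6, 224.3], array([[ 598.3, -199.2,   13. ]]))]
soap_bar [(0.95, [286.5, 267.6], array([[603.4,  97.5,   0. ]])), (0.92, [258.5, 314.3], array([[501.4, 212.9,   0. ]])), (0.86, [466.7, 284.8], array([[ 356.3, -203.6,    0. ]])), (0.64, [307.1, 354.4], array([[359.6, 181. ,   0. ]])), (0.17, [396.5, 225.5], array([[ 610.1, -205.8,    0. ]]))]
```

```bash
python3 - <<'E'
import cv2
a=cv2.imread('pics/top0.png');b=cv2.resize(a[225:320,165:275],None,fx=5,fy=5)
cv2.imwrite('pics/crop0.png',b)
E
```

```text
(no output)
```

View pics/top0.png

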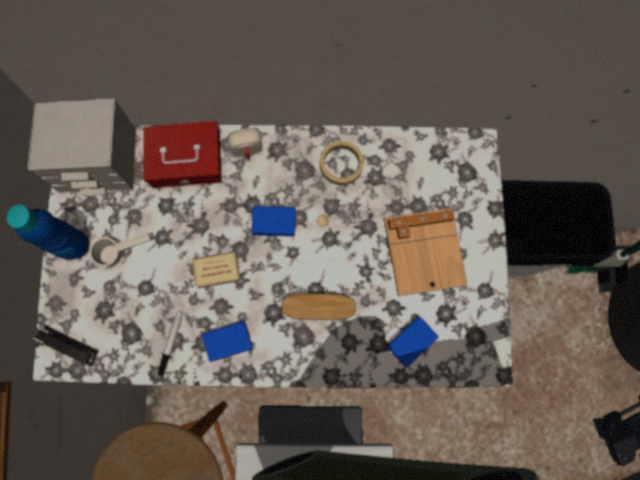

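View pics/crop0.png

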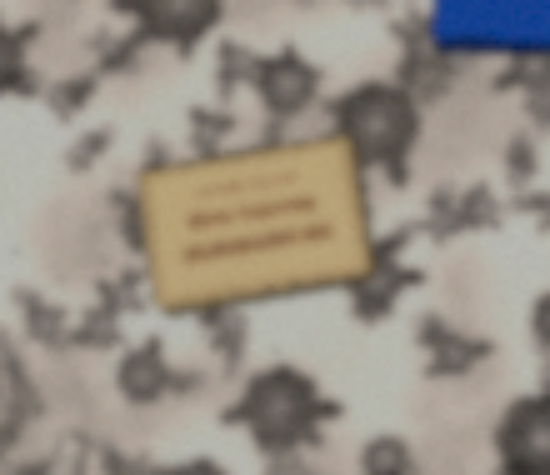

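The candidates for the soap bar in the top view are blue blocks at (227,342), (414,342) and (273,221), and a tan block with lettering at (216,269). The tan one matches the description and the crop confirms it. The board is at (425,250), with the fence at its far end (421,218) and the stop block at (403,232). The brush (318,306), tokens (322,222) and tape (342,162) lie between them. I'm reaching for the tan bar.

{"op": "move_arm", "data": {"plan": [{"x": 27, "y": -28.2}, {"x": 27, "y": -28.2}, {"x": 27, "y": -28.2}, {"x": 27, "y": -28.2}, {"x": 27, "y": -28.2}, {"x": 27, "y": -28.2}, {"x": 27, "y": -28.2}, {"x": 27, "y": -28.2}, {"x": 27, "y": -28.2}, {"x": 27, "y": -28.2}], "grip": 1}}

```text
schema error: expected keys x, y, z, rx, ry, rz
```

{"op": "move_arm", "data": {"plan": [{"x": 27, "y": -28.2}, {"x": 27, "y": -28.2}, {"x": 27, "y": -28.2}, {"x": 27, "y": -28.2}, {"x": 27, "y": -28.2}, {"x": 27, "y": -28.2}, {"x": 27, "y": -28.2}, {"x": 27, "y": -28.2}, {"x": 27, "y": -28.2}, {"x": 27, "y": -28.2}]}}

```text
schema error: expected keys x, y, z, rx, ry, rz
```

{"op": "move_arm", "data": {"plan": [{"z": 10, "rz": -0.137}, {"z": 10, "rz": -0.137}, {"z": 10, "rz": -0.137}, {"z": 10, "rz": -0.137}, {"z": 10, "rz": -0.137}, {"z": 10, "rz": -0.137}, {"z": 10, "rz": -0.137}, {"z": 10, "rz": -0.137}, {"z": 10, "rz": -0.137}, {"z": 10, "rz": -0.137}]}}

```text
schema error: expected keys x, y, z, rx, ry, rz
```

{"op": "move_arm", "data": {"plan": [{}, {}]}}

```text
schema error: expected keys x, y, z, rx, ry, rz
```

All keys are required in each row.

{"op": "move_arm", "data": {"plan": [{"x": 27, "y": -28.2, "z": 0, "rx": 0, "ry": 0, "rz": 0}, {"x": 27, "y": -28.2, "z": 0, "rx": 0, "ry": 0, "rz": 0}, {"x": 27, "y": -28.2, "z": 0, "rx": 0, "ry": 0, "rz": 0}, {"x": 27, "y": -28.2, "z": 0, "rx": 0, "ry": 0, "rz": 0}, {"x": 27, "y": -28.2, "z": 0, "rx": 0, "ry": 0, "rz": 0}, {"x": 27, "y": -28.2, "z": 0, "rx": 0, "ry": 0, "rz": 0}, {"x": 27, "y": -28.2, "z": 0, "rx": 0, "ry": 0, "rz": 0}, {"x": 27, "y": -28.2, "z": 0, "rx": 0, "ry": 0, "rz": 0}, {"x": 27, "y": -28.2, "z": 0, "rx": 0, "ry": 0, "rz": 0}, {"x": 27, "y": -28.2, "z": 0, "rx": 0, "ry": 0, "rz": 0}], "grip": 1}}

```text
time_s: 2.0
ee_pos: [360.9, -168.1, 214.2]
ee_rot: [180.0, -0.0, 22.1]
force: [1.0, -0.3, 0.5]
gripper_width: 91.2
gripper_force: 0.0
```

{"op": "move_arm", "data": {"plan": [{"x": 27, "y": -28.2, "z": 0, "rx": 0, "ry": 0, "rz": 0}, {"x": 27, "y": -28.2, "z": 0, "rx": 0, "ry": 0, "rz": 0}, {"x": 27, "y": -28.2, "z": 0, "rx": 0, "ry": 0, "rz": 0}, {"x": 27, "y": -28.2, "z": 0, "rx": 0, "ry": 0, "rz": 0}, {"x": 27, "y": -28.2, "z": 0, "rx": 0, "ry": 0, "rz": 0}, {"x": 27, "y": -28.2, "z": 0, "rx": 0, "ry": 0, "rz": 0}, {"x": 27, "y": -28.2, "z": 0, "rx": 0, "ry": 0, "rz": 0}, {"x": 27, "y": -28.2, "z": 0, "rx": 0, "ry": 0, "rz": 0}, {"x": 27, "y": -28.2, "z": 0, "rx": 0, "ry": 0, "rz": 0}, {"x": 27, "y": -28.2, "z": 0, "rx": 0, "ry": 0, "rz": 0}]}}

```text
time_s: 3.0
ee_pos: [504.7, 195.2, 214.0]
ee_rot: [180.0, -0.0, 22.2]
force: [1.0, -0.7, 0.2]
gripper_width: 91.1
gripper_force: 0.0
```

{"op": "move_arm", "data": {"plan": [{"x": 0, "y": 0, "z": 10, "rx": 0, "ry": 0, "rz": -0.137}, {"x": 0, "y": 0, "z": 10, "rx": 0, "ry": 0, "rz": -0.137}, {"x": 0, "y": 0, "z": 10, "rx": 0, "ry": 0, "rz": -0.137}, {"x": 0, "y": 0, "z": 10, "rx": 0, "ry": 0, "rz": -0.137}, {"x": 0, "y": 0, "z": 10, "rx": 0, "ry": 0, "rz": -0.137}, {"x": 0, "y": 0, "z": 10, "rx": 0, "ry": 0, "rz": -0.137}, {"x": 0, "y": 0, "z": 10, "rx": 0, "ry": 0, "rz": -0.137}, {"x": 0, "y": 0, "z": 10, "rx": 0, "ry": 0, "rz": -0.137}, {"x": 0, "y": 0, "z": 10, "rx": 0, "ry": 0, "rz": -0.137}, {"x": 0, "y": 0, "z": 10, "rx": 0, "ry": 0, "rz": -0.137}]}}

```text
time_s: 4.0
ee_pos: [504.4, 193.5, 113.6]
ee_rot: [180.0, 0.0, 101.0]
force: [0.5, 0.6, -1.4]
gripper_width: 91.3
gripper_force: 0.0
```

{"op": "move_arm", "data": {"plan": [{"x": 0, "y": 0, "z": 0, "rx": 0, "ry": 0, "rz": 0}, {"x": 0, "y": 0, "z": 0, "rx": 0, "ry": 0, "rz": 0}]}}

```text
time_s: 4.2
ee_pos: [504.4, 193.5, 114.1]
ee_rot: [180.0, 0.0, 100.5]
force: [-0.3, -0.5, -0.2]
gripper_width: 91.3
gripper_force: 0.0
```

```bash
python3 - <<'E'
from h import *
np.set_printoptions(precision=1,suppress=True)
f=grab_frame('wrist');save(f,'w1.png');s=state();print(s['ee_pos'],s['ee_rot'])
for m in masks_of('wrist','soap_bar'):
    ys,xs=np.nonzero(m['pixels']&(f['z_map']>0));P=pts(f,np.c_[xs,ys])
    top=np.percentile(P[:,2],90);Q=P[abs(P[:,2]-top)<6]
    print(round(m['p'],2),m['box'],top,cv2.minAreaRect(Q[:,:2].astype(np.float32)),Q.mean(0),f['img'][ys,xs].mean(0))
E
```

```text
[504.6 193.6 114.4] [179.9  -0.  100.5]
0.97 [139.2, 231.2, 106.3, 123.2] 28.903836226265266 ((356.82861328125, 180.2749481201172), (60.860076904296875, 91.63378143310547), 17.860313415527344) [358.1 183.3  27.9] [ 43.4  60.5 105. ]
0.68 [328.7, 232.3, 85.0, 118.8] 29.113601044380417 ((504.28607177734375, 207.91514587402344), (60.13534927368164, 91.6837387084961), 10.66724967956543) [503.7 210.8  28.1] [149.  133.3 106. ]
```

View pics/w1.png

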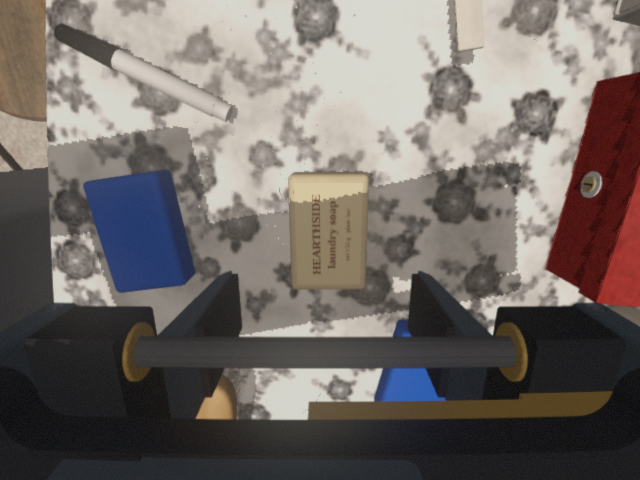

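The wrist view shows the tan soap at (328,232) between the fingers, clear of the blue block at (139,231). It lies at (504.3, 207.9), yaw 10.7. I'll shift 2.5 mm and descend.

{"op": "move_arm", "data": {"plan": [{"x": 0, "y": 2.5, "z": 16, "rx": 0, "ry": 0, "rz": 0}, {"x": 0, "y": 0, "z": 16, "rx": 0, "ry": 0, "rz": 0}, {"x": 0, "y": 0, "z": 16, "rx": 0, "ry": 0, "rz": 0}, {"x": 0, "y": 0, "z": 16, "rx": 0, "ry": 0, "rz": 0}, {"x": 0, "y": 0, "z": 14, "rx": 0, "ry": 0, "rz": 0}, {"x": 0, "y": 0, "z": 12, "rx": 0, "ry": 0, "rz": 0}, {"x": 0, "y": 0, "z": 10, "rx": 0, "ry": 0, "rz": 0}, {"x": 0, "y": 0, "z": 6, "rx": 0, "ry": 0, "rz": 0}, {"x": 0, "y": 0, "z": 3.5, "rx": 0, "ry": 0, "rz": 0}, {"x": 0, "y": 0, "z": 0, "rx": 0, "ry": 0, "rz": 0}]}}

```text
time_s: 5.3
ee_pos: [506.7, 193.9, 4.3]
ee_rot: [-180.0, 0.0, 100.6]
force: [-0.3, -0.5, -0.2]
gripper_width: 91.1
gripper_force: 0.0
```

{"op": "move_arm", "data": {"plan": [{"x": 0, "y": 0, "z": 0, "rx": 0, "ry": 0, "rz": 0}, {"x": 0, "y": 0, "z": 0, "rx": 0, "ry": 0, "rz": 0}, {"x": 0, "y": 0, "z": 0, "rx": 0, "ry": 0, "rz": 0}, {"x": 0, "y": 0, "z": 0, "rx": 0, "ry": 0, "rz": 0}, {"x": 0, "y": 0, "z": 0, "rx": 0, "ry": 0, "rz": 0}, {"x": 0, "y": 0, "z": 0, "rx": 0, "ry": 0, "rz": 0}, {"x": 0, "y": 0, "z": 0, "rx": 0, "ry": 0, "rz": 0}, {"x": 0, "y": 0, "z": 0, "rx": 0, "ry": 0, "rz": 0}], "grip": 0.5, "squeeze": 26}}

```text
time_s: 6.1
ee_pos: [506.9, 194.0, 4.7]
ee_rot: [180.0, 0.0, 100.7]
force: [0.3, -0.3, 2.9]
gripper_width: 60.0
gripper_force: 26.0
```

{"op": "move_arm", "data": {"plan": [{"x": 0, "y": 0, "z": -6, "rx": 0, "ry": 0, "rz": 0}, {"x": 0, "y": 0, "z": -14, "rx": 0, "ry": 0, "rz": 0}, {"x": 0, "y": 0, "z": -20, "rx": 0, "ry": 0, "rz": 0}, {"x": 0, "y": 0, "z": -25, "rx": 0, "ry": 0, "rz": 0}, {"x": 0, "y": 0, "z": -25, "rx": 0, "ry": 0, "rz": 0}, {"x": 0, "y": 0, "z": -20, "rx": 0, "ry": 0, "rz": 0}, {"x": 0, "y": 0, "z": -10, "rx": 0, "ry": 0, "rz": 0.06}, {"x": 0, "y": 0, "z": 0, "rx": 0, "ry": 0, "rz": 0.12}, {"x": 0, "y": 0, "z": 0, "rx": 0, "ry": 0, "rz": 0.14}, {"x": 0, "y": 0, "z": 0, "rx": 0, "ry": 0, "rz": 0.14}]}}

```text
time_s: 7.1
ee_pos: [506.1, 193.8, 124.2]
ee_rot: [-179.9, 0.0, 74.0]
force: [0.2, -0.5, -0.8]
gripper_width: 60.0
gripper_force: 26.0
```

{"op": "move_arm", "data": {"plan": [{"x": 0, "y": 0, "z": 0, "rx": 0, "ry": 0, "rz": 0.14}, {"x": 0, "y": 0, "z": 0, "rx": 0, "ry": 0, "rz": 0.14}, {"x": 0, "y": 0, "z": 0, "rx": 0, "ry": 0, "rz": 0.14}, {"x": 0, "y": 0, "z": 0, "rx": 0, "ry": 0, "rz": 0.14}, {"x": 0, "y": 0, "z": 0, "rx": 0, "ry": 0, "rz": 0.14}, {"x": 0, "y": 0, "z": 0, "rx": 0, "ry": 0, "rz": 0.14}, {"x": 0, "y": 0, "z": 0, "rx": 0, "ry": 0, "rz": 0.14}, {"x": 0, "y": 0, "z": 0, "rx": 0, "ry": 0, "rz": 0.11}, {"x": 0, "y": 0, "z": 0, "rx": 0, "ry": 0, "rz": 0.05}, {"x": 0, "y": 0, "z": 0, "rx": 0, "ry": 0, "rz": 0}]}}

```text
time_s: 8.1
ee_pos: [506.2, 193.8, 124.1]
ee_rot: [180.0, 0.1, 9.0]
force: [1.1, -0.7, -1.4]
gripper_width: 59.6
gripper_force: 26.0
```

{"op": "move_arm", "data": {"plan": [{"x": -2, "y": 20, "z": 0, "rx": 0, "ry": 0, "rz": 0}, {"x": -4, "y": 40, "z": 0, "rx": 0, "ry": 0, "rz": 0}, {"x": -5, "y": 48, "z": 0, "rx": 0, "ry": 0, "rz": 0}, {"x": -5, "y": 48, "z": 0, "rx": 0, "ry": 0, "rz": 0}, {"x": -5, "y": 48, "z": 0, "rx": 0, "ry": 0, "rz": 0}, {"x": -5, "y": 48, "z": 0, "rx": 0, "ry": 0, "rz": 0}, {"x": -5, "y": 48, "z": 0, "rx": 0, "ry": 0, "rz": 0}, {"x": -5, "y": 48, "z": 0, "rx": 0, "ry": 0, "rz": 0}, {"x": -5, "y": 48, "z": 0, "rx": 0, "ry": 0, "rz": 0}, {"x": -4, "y": 30, "z": 0, "rx": 0, "ry": 0, "rz": 0}]}}

```text
time_s: 9.1
ee_pos: [528.5, -237.2, 124.3]
ee_rot: [179.9, 0.0, 8.9]
force: [-0.5, 0.1, -1.7]
gripper_width: 60.0
gripper_force: 26.0
```

{"op": "move_arm", "data": {"plan": [{"x": 0, "y": 9.4, "z": 10, "rx": 0, "ry": 0, "rz": 0}, {"x": 0, "y": 0, "z": 20, "rx": 0, "ry": 0, "rz": 0}, {"x": 0, "y": 0, "z": 10, "rx": 0, "ry": 0, "rz": 0}, {"x": 0, "y": 0, "z": 0, "rx": 0, "ry": 0, "rz": 0}, {"x": 0, "y": 0, "z": 0, "rx": 0, "ry": 0, "rz": 0}]}}

```text
time_s: 9.6
ee_pos: [530.4, -242.3, 84.5]
ee_rot: [-180.0, 0.0, 9.1]
force: [-0.4, -0.0, -1.6]
gripper_width: 59.9
gripper_force: 26.0
```

```bash
python3 - <<'E'
from h import *
np.set_printoptions(precision=1,suppress=True)
f=grab_frame('wrist');save(f,'w2.png');s=state();print(s['ee_pos'],s['ee_rot'],s['force'])
for l in('soap_bar','fence','stop_block','base_plate'):
  for m in masks_of('wrist',l):
    if m['p']<.3: continue
    ys,xs=np.nonzero(m['pixels']&(f['z_map']>0));P=pts(f,np.c_[xs,ys])
    top=np.percentile(P[:,2],90);Q=P[abs(P[:,2]-top)<4]
    print(l,round(m['p'],2),np.array(m['box']),top,cv2.minAreaRect(Q[:,:2].astype(np.float32)))
print([(x['p'],x['point'],pts(f,x['point'],13)) for x in landmark_of('wrist','corner')])
E
```

```text
[ 530.7 -242.6   85. ] [180.   -0.    9.1] [-0.8 -0.5 -2.8]
soap_bar 0.88 [326.2 284.2 140.9 187.7] 108.7323211168765 ((544.3773193359375, -239.94235229492188), (91.51528930664062, 59.5759162902832), 8.947569847106934)
fence 0.71 [315.3 137.3 228.6  35.8] 35.81828836976285 ((613.24267578125, -222.38894653320312), (20.1408634185791, 140.2547149658203), 9.073744773864746)
stop_block 0.83 [248.6 172.1  44.3  39.3] 33.81291492458368 ((585.9356689453125, -183.92344665527344), (21.9777889251709, 24.826261520385742), 8.970481872558594)
base_plate 0.69 [314.7 206.9 230.6 198.5] 13.907035100959984 ((560.87744140625, -230.7335205078125), (145.64146423339844, 150.9396209716797), 9.02846622467041)
base_plate 0.56 [249.7 173.8  43.6  35.8] 33.793802113516584 ((585.9082641601562, -183.73768615722656), (21.9794864654541, 25.20052146911621), 8.989075660705566)
[(0.81, [273.6, 154.8], array([[ 597.9, -196.5,   13. ]]))]
```

View pics/w2.png

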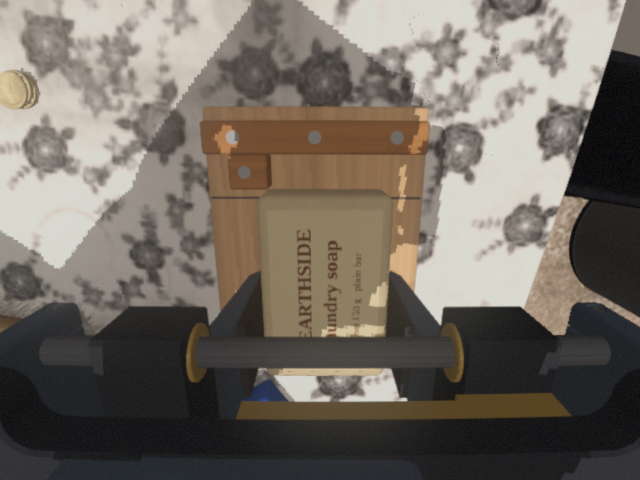

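The wrist view shows the soap held square at (325,270). The fence is ahead at (315,137) and the stop block at (249,172). The remaining gaps are about 14.7 mm to the fence, 6.5 mm to the stop and 67 mm to the plate.

{"op": "move_arm", "data": {"plan": [{"x": 0, "y": 0, "z": 8, "rx": 0, "ry": 0, "rz": 0}, {"x": 0, "y": 0, "z": 14, "rx": 0, "ry": 0, "rz": 0}, {"x": 0, "y": 0, "z": 14, "rx": 0, "ry": 0, "rz": 0}, {"x": 0, "y": 0, "z": 12, "rx": 0, "ry": 0, "rz": 0}, {"x": 0, "y": 0, "z": 8, "rx": 0, "ry": 0, "rz": 0}, {"x": 0, "y": 0, "z": 5, "rx": 0, "ry": 0, "rz": 0}, {"x": 0, "y": 0, "z": 3, "rx": 0, "ry": 0, "rz": 0}, {"x": 0, "y": 0, "z": 0, "rx": 0, "ry": 0, "rz": 0}, {"x": 0, "y": 0, "z": 0, "rx": 0, "ry": 0, "rz": 0}]}}

```text
time_s: 10.8
ee_pos: [530.6, -243.3, 20.9]
ee_rot: [180.0, -0.0, 9.0]
force: [0.2, -0.1, -2.6]
gripper_width: 59.7
gripper_force: 26.0
```

{"op": "move_arm", "data": {"plan": [{"x": 0, "y": 0, "z": 0.8, "rx": 0, "ry": 0, "rz": 0}, {"x": 0, "y": 0, "z": 0.8, "rx": 0, "ry": 0, "rz": 0}, {"x": 0, "y": 0, "z": 0, "rx": 0, "ry": 0, "rz": 0}]}}

```text
time_s: 11.1
ee_pos: [530.3, -243.1, 19.0]
ee_rot: [180.0, -0.0, 9.0]
force: [0.4, -0.5, -2.4]
gripper_width: 59.6
gripper_force: 26.0
```

{"op": "move_arm", "data": {"plan": [{"x": 4, "y": -1.5, "z": 0, "rx": 0, "ry": 0, "rz": 0}, {"x": 5, "y": -2, "z": 0, "rx": 0, "ry": 0, "rz": 0}, {"x": 3, "y": -1, "z": 0, "rx": 0, "ry": 0, "rz": 0}, {"x": 0, "y": 0, "z": 0, "rx": 0, "ry": 0, "rz": 0}, {"x": 0, "y": 0, "z": 0.5, "rx": 0, "ry": 0, "rz": 0}, {"x": 0, "y": 0, "z": 0.5, "rx": 0, "ry": 0, "rz": 0}, {"x": 0, "y": 0, "z": 0, "rx": 0, "ry": 0, "rz": 0}, {"x": 0, "y": 0, "z": 0, "rx": 0, "ry": 0, "rz": 0}]}}

```text
time_s: 11.9
ee_pos: [541.3, -236.9, 17.9]
ee_rot: [180.0, 0.0, 9.0]
force: [0.8, -0.4, -2.7]
gripper_width: 59.9
gripper_force: 26.0
```

{"op": "move_arm", "data": {"plan": [{"x": 0, "y": 0, "z": 0.5, "rx": 0, "ry": 0, "rz": 0}, {"x": 0, "y": 0, "z": 0, "rx": 0, "ry": 0, "rz": 0}, {"x": 0, "y": 0, "z": 0, "rx": 0, "ry": 0, "rz": 0}]}}

```text
time_s: 12.2
ee_pos: [541.5, -236.9, 17.7]
ee_rot: [180.0, -0.0, 9.0]
force: [-1.3, 0.7, 1.0]
gripper_width: 60.0
gripper_force: 26.0
```

Plate contact has begun. Now I'll feel for the fence and the stop block in small steps.

{"op": "move_arm", "data": {"plan": [{"x": 0.6, "y": -0.5, "z": 0, "rx": 0, "ry": 0, "rz": 0}, {"x": 0.6, "y": -0.5, "z": 0, "rx": 0, "ry": 0, "rz": 0}, {"x": 0, "y": 0, "z": 0, "rx": 0, "ry": 0, "rz": 0}, {"x": 0, "y": 0, "z": 0, "rx": 0, "ry": 0, "rz": 0}]}}

```text
time_s: 12.6
ee_pos: [542.8, -235.8, 17.7]
ee_rot: [180.0, -0.0, 9.0]
force: [0.3, -0.3, 3.2]
gripper_width: 60.1
gripper_force: 26.0
```

{"op": "move_arm", "data": {"plan": [{"x": 0.5, "y": -0.5, "z": 0, "rx": 0, "ry": 0, "rz": 0}, {"x": 0, "y": 0, "z": 0, "rx": 0, "ry": 0, "rz": 0}, {"x": 0, "y": 0, "z": 0, "rx": 0, "ry": 0, "rz": 0}]}}

```text
time_s: 12.9
ee_pos: [543.1, -235.2, 17.7]
ee_rot: [180.0, -0.0, 9.0]
force: [-0.6, -1.5, 4.1]
gripper_width: 60.2
gripper_force: 26.0
```

{"op": "move_arm", "data": {"plan": [{"x": 0.5, "y": -0.5, "z": 0, "rx": 0, "ry": 0, "rz": 0}, {"x": 0, "y": 0, "z": 0, "rx": 0, "ry": 0, "rz": 0}, {"x": 0, "y": 0, "z": 0, "rx": 0, "ry": 0, "rz": 0}]}}

```text
time_s: 13.2
ee_pos: [543.5, -234.7, 17.7]
ee_rot: [180.0, -0.0, 9.0]
force: [0.2, -0.2, 4.4]
gripper_width: 59.6
gripper_force: 26.0
```

{"op": "move_arm", "data": {"plan": [{"x": 0.5, "y": -0.5, "z": 0, "rx": 0, "ry": 0, "rz": 0}, {"x": 0, "y": 0, "z": 0, "rx": 0, "ry": 0, "rz": 0}, {"x": 0, "y": 0, "z": 0, "rx": 0, "ry": 0, "rz": 0}]}}

```text
time_s: 13.5
ee_pos: [543.9, -234.1, 17.6]
ee_rot: [180.0, -0.0, 9.0]
force: [-1.5, -1.4, 5.4]
gripper_width: 59.7
gripper_force: 26.0
```

{"op": "move_arm", "data": {"plan": [{"x": 0.5, "y": -0.5, "z": 0, "rx": 0, "ry": 0, "rz": 0}, {"x": 0, "y": 0, "z": 0, "rx": 0, "ry": 0, "rz": 0}, {"x": 0, "y": 0, "z": 0, "rx": 0, "ry": 0, "rz": 0}]}}

```text
time_s: 13.8
ee_pos: [544.2, -233.7, 17.7]
ee_rot: [180.0, -0.0, 9.0]
force: [-1.4, -1.6, 6.7]
gripper_width: 60.0
gripper_force: 26.0
```

{"op": "move_arm", "data": {"plan": [{"x": 0.5, "y": -0.5, "z": 0, "rx": 0, "ry": 0, "rz": 0}, {"x": 0, "y": 0, "z": 0, "rx": 0, "ry": 0, "rz": 0}, {"x": 0, "y": 0, "z": 0, "rx": 0, "ry": 0, "rz": 0}, {"x": 0, "y": 0, "z": 0, "rx": 0, "ry": 0, "rz": 0}]}}

```text
time_s: 14.2
ee_pos: [544.2, -233.5, 17.7]
ee_rot: [179.9, 0.0, 9.0]
force: [-3.1, -3.8, 5.7]
gripper_width: 59.6
gripper_force: 26.0
```

{"op": "move_arm", "data": {"plan": [{"x": 0.4, "y": -0.4, "z": 0, "rx": 0, "ry": 0, "rz": 0}, {"x": 0, "y": 0, "z": 0, "rx": 0, "ry": 0, "rz": 0}, {"x": 0, "y": 0, "z": 0, "rx": 0, "ry": 0, "rz": 0}, {"x": 0, "y": 0, "z": 0, "rx": 0, "ry": 0, "rz": 0}]}}

```text
time_s: 14.6
ee_pos: [544.1, -233.5, 17.7]
ee_rot: [179.9, 0.1, 9.0]
force: [-4.2, -4.7, 5.4]
gripper_width: 60.1
gripper_force: 26.0
```

{"op": "move_arm", "data": {"plan": [{"x": 0.4, "y": -0.3, "z": 0.3, "rx": 0, "ry": 0, "rz": 0}, {"x": 0, "y": 0, "z": 0, "rx": 0, "ry": 0, "rz": 0}, {"x": 0, "y": 0, "z": 0, "rx": 0, "ry": 0, "rz": 0}, {"x": 0, "y": 0, "z": 0, "rx": 0, "ry": 0, "rz": 0}, {"x": 0, "y": 0, "z": 0, "rx": 0, "ry": 0, "rz": 0}, {"x": 0, "y": 0, "z": 0, "rx": 0, "ry": 0, "rz": 0}]}}

```text
time_s: 15.2
ee_pos: [544.1, -233.5, 17.7]
ee_rot: [179.9, 0.1, 9.0]
force: [-5.3, -6.3, 9.0]
gripper_width: 60.0
gripper_force: 26.0
```

```bash
python3 - <<'E'
from h import *
np.set_printoptions(precision=2,suppress=True)
f=grab_frame('wrist');save(f,'w3.png')
R=cv2.Rodrigues(np.array([0,0,np.radians(9.03)]))[0]
for c in('wrist','top'):
 f=grab_frame(c)
 for l in('soap_bar','fence','stop_block'):
  for m in masks_of(c,l)[:4]:
    if m['p']<.3: continue
    ys,xs=np.nonzero(m['pixels']&(f['z_map']>0));P=pts(f,np.c_[xs,ys])
    if P[:,0].mean()<510 or P[:,1].mean()>-100: continue
    top=np.percentile(P[:,2],90);Q=P[abs(P[:,2]-top)<3]
    r=cv2.minAreaRect(Q[:,:2].astype(np.float32))
    print(c,l,round(m['p'],2),top,r,'board axes',R.T@np.r_[r[0],0])
F=[]
for _ in range(12): grab_frame('scene');s=state();F.append(R.T@s['force'])
print(np.mean(F,0),np.std(F,0),s['ee_pos'],s['ee_rot'],s['time_s'],s['gripper_force'])
E
```

```text
wrist soap_bar 0.94 41.97850664277797 ((558.2218017578125, -231.42361450195312), (90.86316680908203, 59.56776428222656), 8.928000450134277) board axes [ 514.98 -316.17    0.  ]
wrist soap_bar 0.4 33.82377329500683 ((585.8331909179688, -183.74609375), (21.881244659423828, 24.628055572509766), 7.303467273712158) board axes [ 549.73 -273.42    0.  ]
wrist fence 0.73 35.77132196075973 ((613.2665405273438, -222.48348999023438), (20.0902099609375, 139.7096710205078), 8.95660400390625) board axes [ 570.75 -315.98    0.  ]
wrist stop_block 0.73 33.84621848694302 ((586.2055053710938, -183.99298095703125), (22.018524169921875, 24.509851455688477), 8.77579402923584) board axes [ 550.06 -273.72    0.  ]
top fence 0.83 37.30996813544244 ((608.2369384765625, -193.20262145996094), (19.562959671020508, 80.80865478515625), 9.3858642578125) board axes [ 570.38 -286.27    0.  ]
[-6.41 -5.24  8.17] [0.3  0.38 0.53] [ 544.14 -233.48   17.67] [179.89   0.1    8.99] 16.25 26.004028022289276
```

View pics/w3.png

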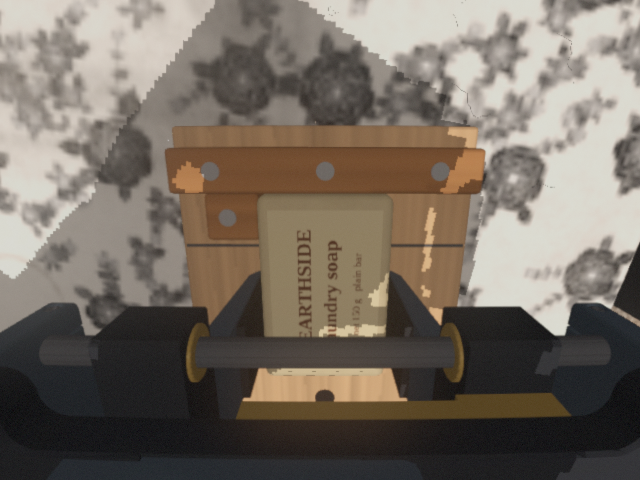

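The picture shows the soap's end flush with the fence at (325,192) and its long side flush with the stop block at (259,217). It measures within 0.3 mm of home in x and y. The push is steady at about 6.4, 5.2 and 8.2 N, so I'm handing it in.

```bash
python3 -c "
from workcell import *
print(job_done())"
```

```text
the job is handed in; nothing more can be done
None
```

I handed the job in with the tan soap bar flat in the corner, within 0.3 mm of home, still held at 26 N and pressed at about 6 N on the fence, 5 N on the stop block and 8 N downward; the hand-in call gave no verdict.

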